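# Clear the jar and flip the tea caddy open

## Task

The white lidded jar stands too close behind the wooden tea caddy for its lid to swing back: with the lid still shut, first push the jar along the tray, to either side where there is room, until it is completely out from behind the caddy. Then raise the lid by its front lip with a fingertip and flip it over backwards past upright, so that it drops back and stays fully open by itself. Only touch and push: never lift or tip the jar or the caddy or press them together, leave the caddy where it stands, and disturb nothing else.

Things in the scene. Friction and masses are not known exactly. Their poses are not given: they have to be found in the camera images.
- caddy: Low dark-brown wooden tea caddy (loose, 0.9 kg), 90 mm deep (x) by 110 mm wide (y) by 52 mm high plus an 8 mm flat lid on top. Origin: centre of its underside, which stands on the tray. Its x axis points from the lip side (which faces the robot's right front) to the hinge side, where the jar stands, z up. The lid's hinge line is its far top edge: x = +45 mm, z = 52 mm, along y.
- caddy_lid (a joint): Lid angle in rad: 0 = shut, 1.57 = upright, 2.25 = fully open against its stop. The lid is a 0.12 kg plate, 90 x 114 x 8 mm, held by gravity alone with a little hinge drag: it falls shut before upright and falls open after it.
- lip (a point): Middle of the lower front edge of the lid's lip. The lip is a tab 60 mm wide (along the caddy's y) and 8 mm thick that sticks out 22 mm beyond the caddy's front wall; this edge is 112 mm from the hinge line and, when shut, 52 mm above the tray floor with free space beneath the lip. It moves with the lid.
- jar: White ceramic lidded jar (loose, 0.25 to 0.45 kg), a straight cylinder of 76 mm diameter up to 76 mm high, low lid and small knob to 90 mm. Origin: centre of its underside, z up. It starts 12 to 18 mm behind the caddy's back wall and slides on the tray; push it low (below 40 mm above the tray) so that it does not tip.
- tray: Black lacquered tray, fixed, 400 (x) by 680 mm (y); floor 8 mm above the table, rim 18 mm above the table and 6 mm thick. Origin: its centre at table level; x away from the robot.
- bowl: Red raku-style tea bowl, 108 mm rim diameter, 75 mm high, at one end of the tray's back part. Origin: centre of its underside. Not to be disturbed.
- whisk: Bamboo whisk standing tines down, 56 mm diameter at the foot, 26 mm handle, 100 mm high, at the other end of the tray's back part. Origin: centre of its underside. Not to be disturbed.
- scoop: Slim cedar scoop lying near the left end of the tray, 175 mm long, 13 mm wide, 9 mm high. Origin: middle of its underside, x along it. Not to be disturbed.
- cup: Blue cup, 72 mm diameter, 60 mm high, near the right end of the tray. Origin: centre of its underside. Not to be disturbed.
- lid_rest: Brass ring lid rest, 52 mm diameter, 40 mm high, on the table right of the tray. Origin: centre of its underside. Not to be disturbed.
- dish: White plate, 120 mm diameter, 20 mm high, on the table left of the tray. Origin: centre of its underside. Not to be disturbed.
Things that resemble listed ones, but are neither listed nor needed, are in the scene too. Leave any yellow look-alike of the caddy alone.

How it is judged:
By the outcome, as a careful person would: the job done as asked, in the order asked, and still so for the second after the job is handed in, with the robot touching nothing.
It also fails if it takes over 54 s, if anything falls off the work surface, if the arm or the gripper's body presses on something with over 40 N, if the wrist force passes 120 N, or if a joint passes its speed limit or range.

## Robot

A 7-joint arm with a two-finger parallel gripper is mounted at the origin on the work surface. World frame = base frame: x ahead of the robot, y to its left, z up, the work surface at z = 0. Lengths are in m, angles in rad, forces in N, time in s.
With the tool pointing down it reaches from about 0.425 to 0.8 m from the base axis. Payload 8.3 kg.
Tool frame: the origin (TCP) lies at the very end of the fingers, on their centre line; the grasp point (between the pads) lies env.grip_depth behind it (env.grip_depth is the distance from the TCP to the grasp point, in m); z points along the fingers, y is the direction in which the jaws open and shut (so a half turn about z gives the same grasp; the last joint's range is limited). The gripper opens to 85 mm and grips with 20 to 120 N. Pads are 22 mm wide; open, the fingers measure 114 mm over their backs; the gripper's body (76 mm by 85 mm) begins 54 mm behind the grasp point. The pads swing forward as they close: fully open they stand 13 mm farther back than shut.
Start: joints at [-1.362, 0.383, 0.016, 1.37, -0.006, 1.388, -0.046], TCP at [0.168, 0.602, 0.231] pointing down, gripper open.
Joint ranges: [-2.95, 2.95], [-0.25, 2.06], [-1.52, 1.56], [0.18, 2.33], [-1.44, 4.58], [0.02, 2.06], [-3.01, 3.01]. Speed limits (rad/s): [2.39, 2.39, 3.01, 3.01, 3.14, 3.14, 3.14].

## Interface

Orientations are given as a unit quaternion [x, y, z, w].
In Python, from bench import env, get_image, calibration, close_job, outline_of, mark_of gives the robot as it stands.
- The arm moves only by the tool step_arm, never from a script. Its argument "rows" is a list of rows, each a list of 3 entries, a list of its own where there are three numbers: the shift along the world's x, y, z in cm, then the turn about the world's z in rad, then the finger opening in cm, from 0 to 8.54. A call has 1 to 10 rows; each row is the pose to reach, as a shift and turn from the pose measured when the call began; what a row does not reach only later rows make up. A row lasts 1/8 s, in which the tool goes at most 62.5 mm and 10.7 degrees, less where a joint would pass 70% of its speed; a pose out of reach is approached as far as the arm can. A call with a gripper value outside its range is refused whole. The fingers move at their own pace and stop on an object; the grip force is fixed at half the most. Time passes only in rows, so rows that repeat a pose let the fingers close. It gives the time, the measured TCP pose, the force and the opening at its end, in the units of the state.
- env.sense(): the state, without advancing time (a new reading comes with each control period).
- get_image(name): name is "scene" or "top" or "wrist"; returns (picture, depth): 420x560x3 uint8, red, green, blue; 420x560 float32, m along the optical axis (not along the pixel's ray), 0 where there is no reading.
- calibration(name): a dict with "intrinsics" (3x3 intrinsics, pixels), "rvec" (rotation vector, rad) and "tvec" (3), from world to camera coordinates, as OpenCV has them. Camera axes: x right, y down, z forward; pixel columns grow to the right and rows downward; lengths in m; the calibration is good to about 2 mm. The wrist camera is an equidistant fisheye: a pixel r from the principal point sees the ray r / f radians off the axis. A picture is of the moment at which its call begins: read the wrist's pose just before it. calibration takes no time and is no camera call; for the wrist camera it gives the pose at the moment of the call.
- close_job(): hands the job in, once; it reports no verdict.
Trained networks look in the newest picture that a camera, given by its name, has taken for a name from the list of things; names that differ only in an ending like _2 or _b are one class to them, and where a whole thing is asked for, a point or a joint stands for the part that bears it (a point fixed in the world has none). Each returns a list of dicts, best first, with "p" (0 to 1); they miss things now and then, are a little off and sometimes report something else, mostly with a low value. They report only what shows in the picture. A call takes as long as a camera call. They do not tell look-alikes from the thing itself.
- outline_of(camera, query): "mask" (420x560 bool, what is visible of it) and "rect" ([left, top, width, height] in pixels, round what is visible of it).
- mark_of(camera, query): "position" ([column, row] in pixels: a listed point, or the origin of a listed thing).
The state is a dict: "time_s": time; "q": joint angles; "joint_vel": joint speeds; "joint_efforts": joint torques, N m; "tool_pos": TCP position; "tcp_rot": TCP orientation; "ft_force": force on the tool from outside, world axes, zero at the start; "ft_torque": the same for the moment, N m; "width": finger opening in m.
Only numpy, scipy, OpenCV 4.12 (cv2) and the standard library are available. Lean on these libraries where they do the work, as an engineer would, in place of code of your own. Each camera call takes 0.05 s, during which the arm holds its last target.

## Working session

There is one attempt and no reset: what is moved stays moved. The work goes in short steps, Python scripts to look and compute and a tool call to move; the robot and the scene stay as the last step left them, time stands still between calls to the robot, and variables do not carry over. Pictures are saved under pics/ and viewed, and the job is handed in when it is done.

Besides the shell and the picture viewer there is one more tool, called as name([rows], argument=value, ...), one row to a line, values as JSON. step_arm: Moves the arm, as the interface text tells. Its arguments: {"type":"object","properties":{"rows":{"type":"array","items":{"type":"array"}}},"required":["rows"]}

```bash
mkdir -p pics; ls
cat > h.py <<'E'
import numpy as np, cv2
from bench import env,get_image,calibration,close_job,outline_of,mark_of
def save(n,im): cv2.imwrite('pics/'+n+'.png',cv2.cvtColor(im,cv2.COLOR_RGB2BGR))
def cal(n):
    c=calibration(n);R=cv2.Rodrigues(np.array(c['rvec'],float))[0];return np.array(c['intrinsics']),R,np.array(c['tvec'],float).ravel()
def cloud(n,d):
    K,R,t=cal(n);v,u=np.indices(d.shape)
    P=np.stack([(u-K[0,2])/K[0,0]*d,(v-K[1,2])/K[1,1]*d,d],-1)
    return (P-t)@R
def proj(n,p):
    K,R,t=cal(n);c=R@np.array(p)+t;c=K@c;return c[:2]/c[2]
E
python3 - <<'E'
from h import *
for n in['scene','top']:
    im,d=get_image(n);save(n+'0',im);np.save(n+'0.npy',d)
    for q in['caddy','jar','bowl','whisk','scoop','cup','lid_rest','dish','lip']:
        P=cloud(n,d)
        for o in outline_of(n,q)[:3]:
            m=o['mask']&(d>0);print(n,q,round(o['p'],2),o['rect'],np.median(P[m],0).round(3) if m.any() else None)
print(env.sense(),env.grip_depth)
E
```

```text
pics
scene caddy 0.86 [367.7, 217.7, 47.0, 41.6] [0.239 0.314 0.06 ]
scene caddy 0.72 [262.0, 107.5, 30.3, 32.4] [ 0.232 -0.295  0.06 ]
scene caddy 0.59 [235.4, 193.1, 42.4, 37.4] [ 0.528 -0.02   0.068]
scene jar 0.84 [266.1, 209.9, 25.0, 34.7] [0.501 0.084 0.086]
scene whisk 0.55 [171.7, 170.9, 15.6, 27.8] [ 0.678 -0.274  0.05 ]
scene scoop 0.6 [293.4, 266.1, 51.8, 22.0] [0.497 0.271 0.015]
scene cup 0.68 [202.3, 151.1, 22.5, 25.8] [ 0.522 -0.298  0.046]
scene lid_rest 0.59 [208.0, 108.9, 12.4, 11.9] [ 0.389 -0.495  0.03 ]
scene dish 0.68 [354.9, 334.8, 45.1, 42.8] [0.511 0.554 0.011]
scene dish 0.68 [156.3, 140.5, 202.2, 206.6] [0.579 0.054 0.01 ]
scene dish 0.6 [239.5, 285.8, 41.6, 35.9] [0.694 0.237 0.045]
scene lip 0.73 [239.6, 192.0, 38.6, 34.7] [ 0.521 -0.027  0.069]
scene lip 0.7 [262.6, 112.2, 30.4, 19.9] [ 0.226 -0.305  0.061]
scene lip 0.6 [375.0, 215.0, 37.9, 37.6] [0.224 0.309 0.061]
top caddy 0.93 [151.1, 278.4, 52.1, 52.8] [0.225 0.305 0.059]
top caddy 0.73 [374.6, 273.7, 51.2, 51.2] [ 0.227 -0.303  0.06 ]
top caddy 0.62 [273.0, 176.4, 48.1, 41.1] [ 0.518 -0.027  0.068
[... 503 characters left out ...]

{'time_s': 1.0, 'q': array([-1.36191242,  0.38342902,  0.01637853,  1.37007875, -0.00629293,
        1.38822478, -0.04650391]), 'joint_vel': array([-0.00191151,  0.00163026, -0.00127717, -0.00076962, -0.00017875,
        0.00035314,  0.00037423]), 'joint_efforts': array([-3.38210612e-05, -6.27341580e+01,  8.42672791e-01, -3.72082543e+01,
        1.65026175e-02,  2.69756449e-03, -1.46392688e-05]), 'tool_pos': array([0.1677217 , 0.60205646, 0.23127073]), 'tcp_rot': array([ 1.35442612e-01,  9.90785192e-01, -4.20376864e-05, -3.44992879e-05]), 'ft_force': array([ 0.65080036, -0.22881447, -0.74195216]), 'ft_torque': array([0.00367143, 0.0039588 , 0.02121884]), 'width': 0.08520097651965859} 0.0187
```

Run:
```python
import cv2
a=cv2.imread('pics/top0.png');cv2.imwrite('pics/tc.png',cv2.resize(a[100:260,200:410],None,fx=3.7,fy=3.7,interpolation=cv2.INTER_CUBIC))
a=cv2.imread('pics/scene0.png');cv2.imwrite('pics/sc.png',cv2.resize(a[140:300,160:370],None,fx=3.7,fy=3.7,interpolation=cv2.INTER_CUBIC))
```

```text
(no output)
```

View pics/top0.png

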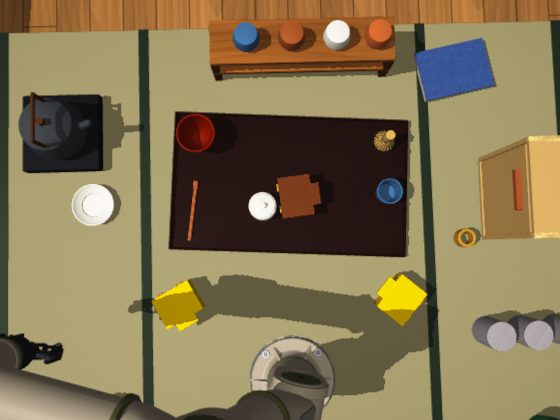

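View pics/scene0.png

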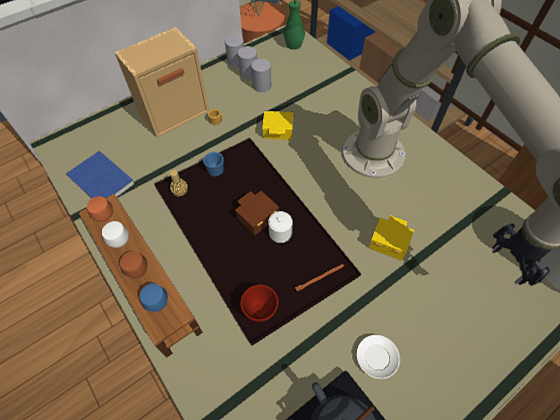

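```bash
sleep 1
```

```text
(no output)
```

View pics/tc.png

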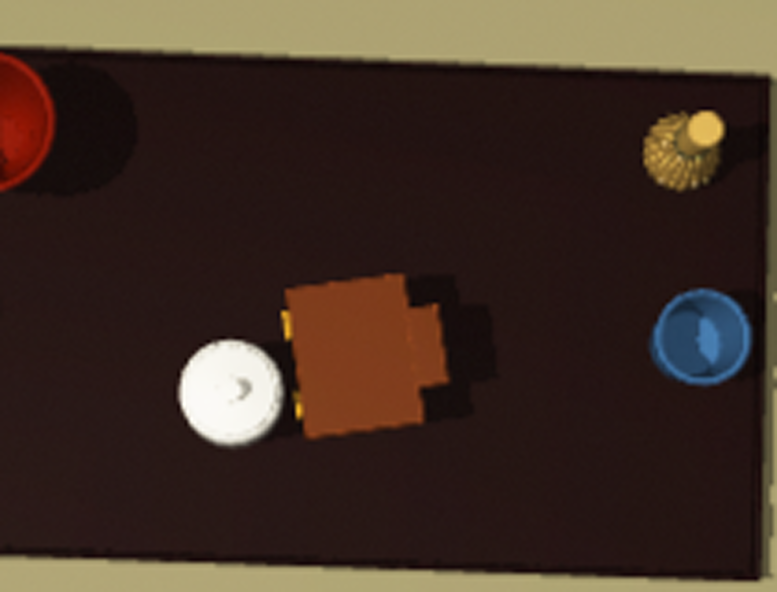

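View pics/sc.png

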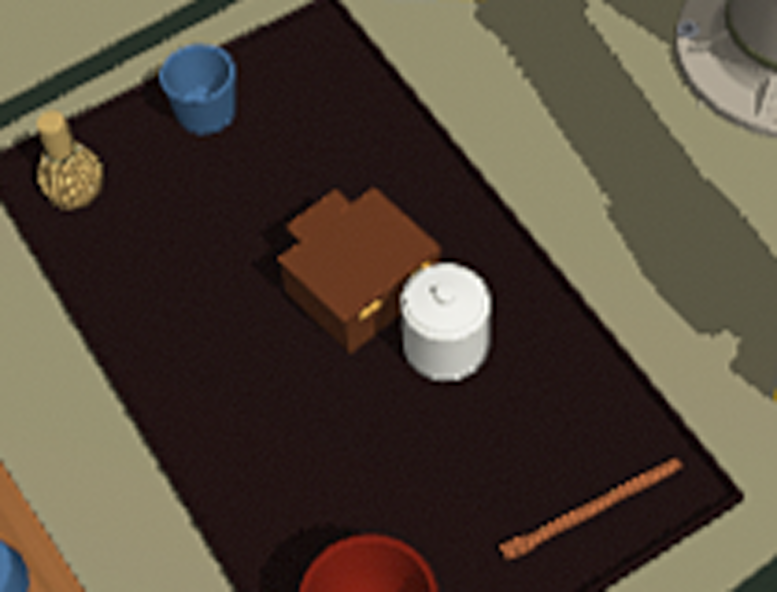

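```bash
cat > fit.py <<'E'
from h import *
def circ(p):
    A=np.c_[2*p,np.ones(len(p))];s=np.linalg.lstsq(A,(p**2).sum(1),rcond=None)[0];return s[:2],np.sqrt(s[2]+s[:2]@s[:2])
def run(tag):
  for n in['top','scene']:
    im,d=get_image(n);save(n+tag,im);P=cloud(n,d)
    hsv=cv2.cvtColor(im,cv2.COLOR_RGB2HSV)
    reg=(P[...,0]>.36)&(P[...,0]<.74)&(abs(P[...,1])<.2)&(d>0)
    white=reg&(hsv[...,1]<60)&(hsv[...,2]>110)&(P[...,2]>.02)
    if white.sum()>20:
        w=P[white]; z=w[:,2]; rim=w[(z>.075)&(z<.1)]
        (c,s,a)=cv2.minAreaRect(rim[:,:2].astype(np.float32));cc,r=cv2.minEnclosingCircle(rim[:,:2].astype(np.float32))
        print(n,'jar',np.round(cc,4),round(r,4),len(rim),'zmax',z.max().round(3))
    br=reg&(hsv[...,1]>120)&(hsv[...,0]<20)&(P[...,2]>.06)&(P[...,2]<.076)&(P[...,1]<.06)
    w=P[br];print(n,'lid n',len(w),'z',np.median(w[:,2]).round(4))
    if len(w)<50: continue
    # model fit: lid 90x114 + tab 60x22
    from scipy.optimize import minimize
    from scipy.ndimage import distance_transform_edt
    pts=w[:,:2]
    def cost(v):
        c,s=np.cos(v[2]),np.sin(v[2]);q=(pts-v[:2])@np.array([[c,-s],[s,c]])
        a=np.maximum(abs(q[:,0])-.045,abs(q[:,1])-.057);b=np.maximum(np.maximum(-.067-q[:,0],q[:,0]+.03),abs(q[:,1])-.03)
        return np.mean(np.maximum(np.minimum(a,b),0)**2)*1e6
    best=min((minimize(cost,[*pts.mean(0)+[0,.01],t],method='Nelder-Mead',options=dict(xatol=1e-5,fatol=1e-6,maxiter=2000)) for t in np.radians([60,80,100,120])),key=lambda r:r.fun)
    print(n,'caddy',best.x.round(4),np.degrees(best.x[2]).round(1),best.fun)
E
python3 -c "
from fit import *
run('1')
im,d=get_image('top');P=cloud('top',d)
for x in[120,125,110]: print(P[x,250:260:5].round(3))
print([P[r,260].round(3) for r in range(235,256,2)])
K,R,t=cal('top');print(-R.T@t)
"
```

```text
top jar [0.4929 0.0702] 0.0378 579 zmax 0.102
top lid n 1489 z 0.068
top caddy [ 0.5184 -0.0216  1.6761] 96.0 0.05448525461063213
scene jar [0.492  0.0711] 0.039 390 zmax 0.103
scene lid n 946 z 0.0693
scene caddy [ 0.5177 -0.0231  1.6893] 96.8 0.1343605138112187
[[0.749 0.099 0.007]
 [0.749 0.085 0.005]]
[[0.734 0.099 0.01 ]
 [0.735 0.085 0.001]]
[[ 0.782  0.099 -0.005]
 [ 0.782  0.084 -0.006]]
[array([0.412, 0.079, 0.006]), array([0.407, 0.079, 0.006]), array([0.401, 0.08 , 0.004]), array([0.395, 0.08 , 0.006]), array([0.389, 0.08 , 0.006]), array([0.384, 0.08 , 0.   ]), array([0.378, 0.08 , 0.   ]), array([0.372, 0.08 , 0.01 ]), array([0.367, 0.08 , 0.018]), array([0.361, 0.081, 0.002]), array([ 0.355,  0.081, -0.005])]
[0.38085327 0.04350267 1.4798967 ]
```

step_arm([
  [[6,-5,0],0.1,2],
  [[12,-10,0],0.2,2],
  [[17,-16,0],0.3,2],
  [[20,-22,0],0.4,2],
  [[22,-28,0],0.45,2],
  [[24,-34,0],0.45,2],
  [[25,-40,0],0.45,2],
  [[26,-46,0],0.45,2],
  [[26.5,-51,0],0.45,2],
  [[26.5,-54.2,0],0.45,2],
])

```text
time_s: 2.4
tool_pos: [0.4327, 0.0611, 0.2316]
tcp_rot: [-0.089, 0.996, 0.0, 0.0]
ft_force: [1.2, 0.4, 0.7]
width: 0.02
```

```bash
python3 -c "
from fit import *
im,d=get_image('wrist');save('w1',im)
run('2')"
```

```text
top jar [0. 0.] 0.0 0 zmax 0.661
top lid n 984 z 0.0681
top caddy [ 0.5187 -0.0234  1.6749] 96.0 0.0
scene jar [0.4917 0.0696] 0.0391 395 zmax 0.661
scene lid n 948 z 0.069
scene caddy [ 0.5173 -0.0231  1.6833] 96.4 0.094778433789498
```

View pics/w1.png

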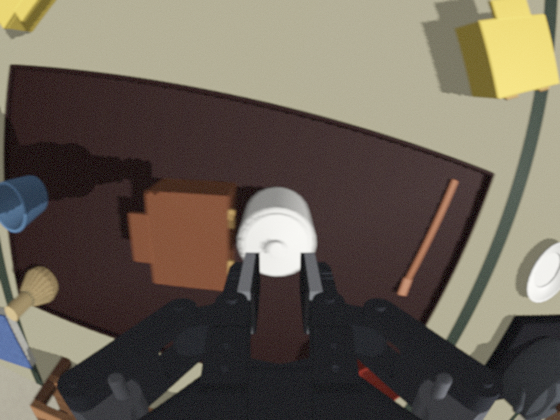

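View pics/scene2.png

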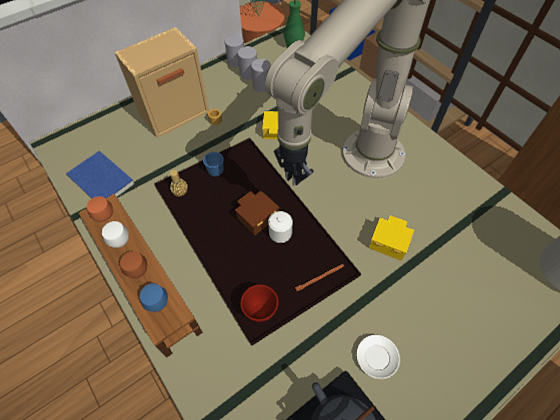

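step_arm([
  [[0,0,-5],0,2],
  [[0,0,-10],0,2],
  [[0,0,-15],0,2],
  [[0,0,-18],0,2],
  [[0,0,-20],0,2],
  [[0,0,-20.6],0,2],
  [[0,0,-20.6],0,2],
])

```text
time_s: 3.42
tool_pos: [0.4329, 0.0604, 0.026]
tcp_rot: [-0.086, 0.996, 0.0, 0.0]
ft_force: [0.2, -1.2, 0.2]
width: 0.0202
```

step_arm([
  [[0.8,0.1,0],0,2],
  [[1.4,0.2,0],0,2],
  [[2,0.3,0],0,2],
  [[2.8,0.5,0],0,2],
  [[3.6,0.6,0],0,2],
  [[4.4,0.8,0],0,2],
  [[5.2,0.9,0],0,2],
  [[6,1.1,0],0,2],
])

```text
time_s: 4.42
tool_pos: [0.4935, 0.0714, 0.0259]
tcp_rot: [-0.086, 0.996, 0.0, 0.0]
ft_force: [-2.3, -0.6, 1.4]
width: 0.0199
```

```bash
python3 -c "
from fit import *
run('3')"
```

```text
top jar [0. 0.] 0.0 0 zmax 0.561
top lid n 1304 z 0.068
top caddy [ 0.5189 -0.0274  1.6775] 96.1 6.186907495113505e-05
scene jar [0.543  0.0805] 0.0393 408 zmax 0.562
scene lid n 750 z 0.0691
scene caddy [ 0.5312 -0.0331  0.1461] 8.4 0.043186731101617186
```

View pics/scene3.png

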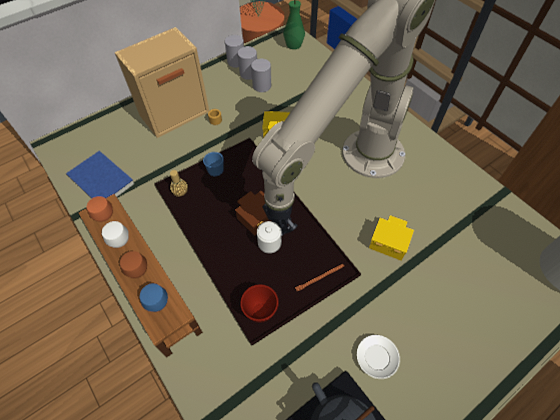

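step_arm([
  [[0.8,0.15,0],0,2],
  [[1.6,0.3,0],0,2],
  [[2.4,0.45,0],0,2],
  [[3.2,0.6,0],0,2],
  [[4.2,0.8,0],0,2],
  [[5.2,1.0,0],0,2],
  [[6.2,1.2,0],0,2],
  [[7,1.3,0],0,2],
  [[7.6,1.4,0],0,2],
  [[8,1.5,0],0,2],
])

```text
time_s: 5.78
tool_pos: [0.5745, 0.0866, 0.0261]
tcp_rot: [-0.086, 0.996, 0.0, 0.001]
ft_force: [-2.1, -0.8, 0.3]
width: 0.02
```

step_arm([
  [[-0.8,0,0],0,2],
  [[-2,0,0],0,2],
  [[-2,0,4],0,2],
  [[-2,0,9],0,1],
  [[-2,-2,15],0,0],
  [[-2,-8,15],0,0],
  [[-2,-14,15],0,0],
  [[-2,-20,15],0,0],
])

```text
time_s: 6.78
tool_pos: [0.5537, -0.1147, 0.1765]
tcp_rot: [-0.086, 0.996, 0.0, 0.002]
ft_force: [1.1, -0.5, 0.0]
width: 0.0003
```

```bash
python3 -c "
from fit import *
run('4')"
```

```text
top jar [0.623  0.0937] 0.038 578 zmax 0.657
top lid n 1456 z 0.0679
top caddy [ 0.5186 -0.0214  1.6736] 95.9 0.025582579852016618
scene jar [0.6227 0.095 ] 0.0382 433 zmax 0.657
scene lid n 953 z 0.0692
scene caddy [ 0.5178 -0.0227  1.6807] 96.3 0.08246083300477007
```

View pics/scene4.png

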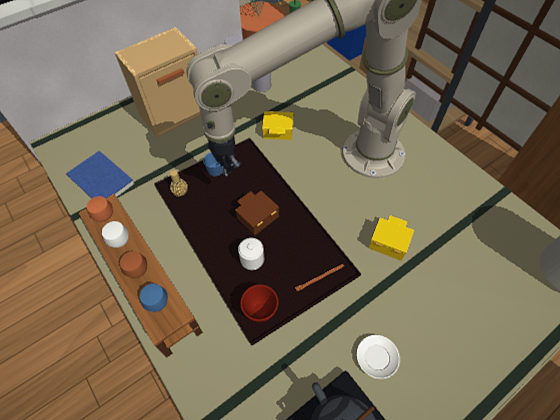

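```bash
python3 -c "
from h import *
s=env.sense();print(s['q'].round(2),s['tcp_rot'],s['ft_force'],s['time_s'])
im,d=get_image('wrist');save('w5',im)
"
```

```text
[-0.26  0.31  0.53  1.64 -0.16  1.23  2.03] [-0.08000993  0.99679177 -0.00162729  0.00138653] [-0.12870226 -0.57292217  0.45111784] 6.875
```

View pics/w5.png

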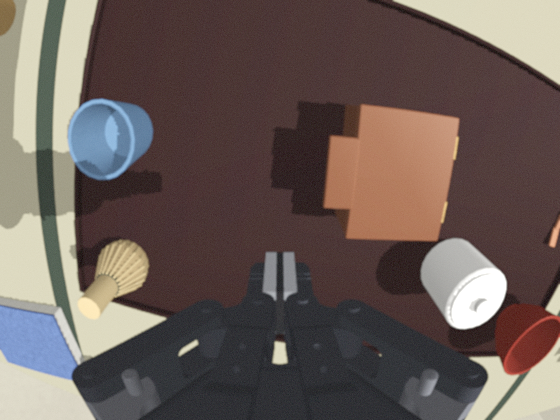

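```bash
python3 -c "
from h import *
K,R,t=cal('wrist');print((-R.T@t)-env.sense()['tool_pos'],R[2])
im=cv2.imread('pics/w5.png');cv2.imwrite('pics/w5c.png',cv2.resize(im[230:370,200:370],None,fx=4.2,fy=4.2))
"
```

```text
[-0.08224869 -0.01375247  0.14222184] [ 0.31906072  0.05275376 -0.94626492]
```

View pics/w5c.png

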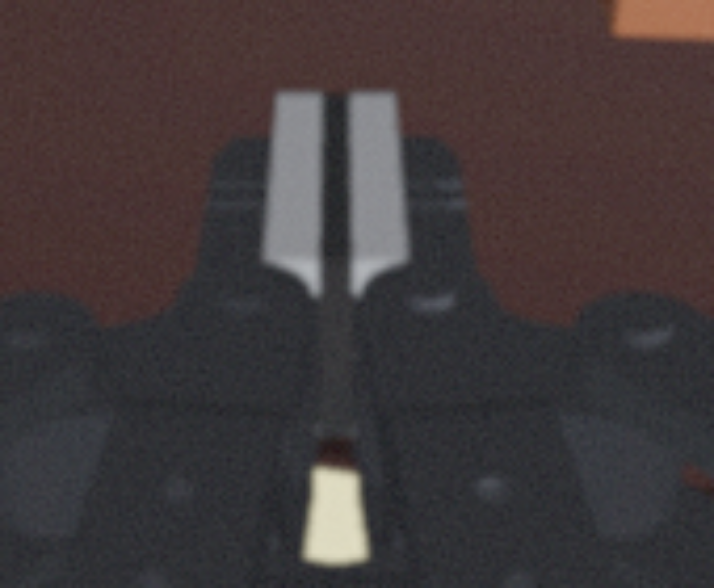

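step_arm([
  [[0,-0.5,0],-0.18,0],
  [[0,-0.5,0],-0.36,0],
  [[-0.5,-0.5,0],-0.54,0],
  [[-1,-0.5,0],-0.72,0],
  [[-1.5,-0.5,0],-0.9,0],
  [[-2,-0.5,0],-1.08,0],
  [[-2.5,-0.5,0],-1.26,0],
  [[-2.7,-0.5,0],-1.44,0],
  [[-2.7,-0.5,0],-1.62,0],
  [[-2.7,-0.5,0],-1.64,0],
])

```text
time_s: 8.18
tool_pos: [0.5258, -0.1213, 0.1762]
tcp_rot: [0.672, 0.741, -0.001, 0.0]
ft_force: [-0.2, 0.1, 0.9]
width: -0.0001
```

step_arm([
  [[0,0,-4],0,0],
  [[0,0,-8],0,0],
  [[0,0,-12],0,0],
  [[0,0,-13.2],0,0],
  [[0,0,-13.2],0,0],
])

```text
time_s: 8.8
tool_pos: [0.5255, -0.121, 0.0442]
tcp_rot: [0.671, 0.741, -0.001, -0.0]
ft_force: [-0.0, 0.4, 1.0]
width: -0.0002
```

```bash
python3 -c "
from h import *
s=env.sense();print(s['q'].round(2),s['tool_pos'],s['tcp_rot'],s['ft_force'],s['time_s'])
im,d=get_image('wrist');save('w6',im)
im,d=get_image('scene');save('s6',cv2.resize(im[150:270,180:330],None,fx=5,fy=5))
"
```

```text
[-0.42  0.46  0.73  1.85 -0.36  0.97  0.57] [ 0.52553898 -0.12097442  0.04416897] [ 6.71294567e-01  7.41189665e-01 -1.19670432e-03 -2.28021800e-04] [-0.01117302  0.43229838  0.98709593] 8.8
```

View pics/w6.png

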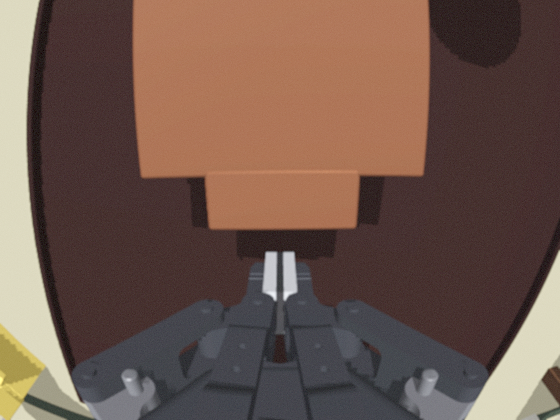

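View pics/s6.png

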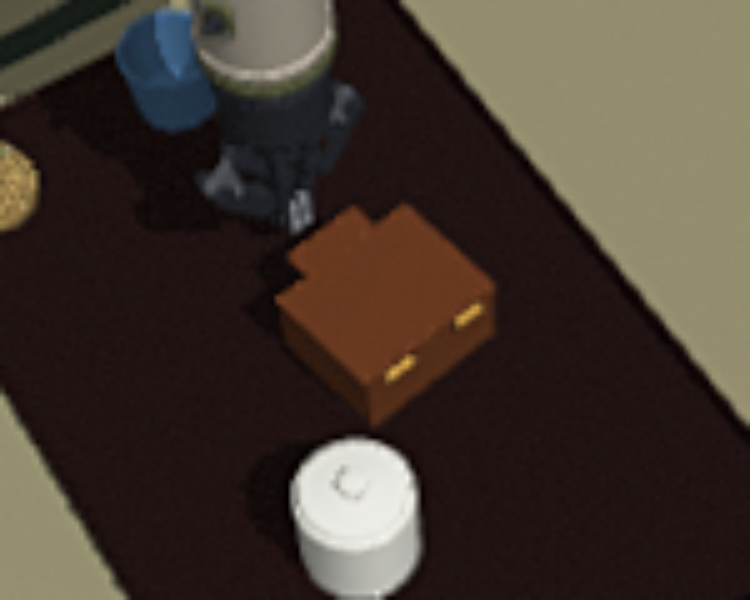

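step_arm([
  [[-0.1,0.8,0],0,0],
  [[-0.2,1.4,0],0,0],
  [[-0.2,1.8,0],0,0],
  [[-0.2,1.9,0],0,0],
  [[-0.2,1.9,0],0,0],
])

```text
time_s: 9.52
tool_pos: [0.5248, -0.1024, 0.0456]
tcp_rot: [0.672, 0.741, -0.0, 0.001]
ft_force: [0.4, 0.1, -0.3]
width: 0.0001
```

step_arm([
  [[0,0.1,0],0,0],
  [[0,0.15,0],0,0],
])

```text
time_s: 9.78
tool_pos: [0.5247, -0.1011, 0.0456]
tcp_rot: [0.672, 0.741, -0.0, 0.001]
ft_force: [0.0, -0.1, 0.0]
width: 0.0001
```

step_arm([
  [[0,0.05,0],0,0],
  [[0,0.1,0],0,0],
])

```text
time_s: 10.02
tool_pos: [0.5247, -0.1008, 0.0456]
tcp_rot: [0.672, 0.741, -0.001, 0.001]
ft_force: [0.8, -3.7, -0.2]
width: -0.0
```

step_arm([
  [[0,0.04,0.2],0,0],
  [[0,0.05,0.5],0,0],
  [[0,0.07,0.8],0,0],
  [[0,0.1,1.2],0,0],
])

```text
time_s: 10.52
tool_pos: [0.5246, -0.1, 0.0579]
tcp_rot: [0.672, 0.741, -0.001, 0.001]
ft_force: [-1.2, -2.3, -0.3]
width: -0.0002
```

```bash
python3 -c "
from h import *
s=env.sense();print(s['tool_pos'],s['ft_force'],s['time_s'])
im,d=get_image('wrist');save('w7',im)
im,d=get_image('scene');save('s7',cv2.resize(im[150:270,180:330],None,fx=5,fy=5))
"
```

```text
[ 0.52464308 -0.10003268  0.05793048] [-1.20477515 -2.25422824 -0.32402761] 10.525
```

View pics/s7.png

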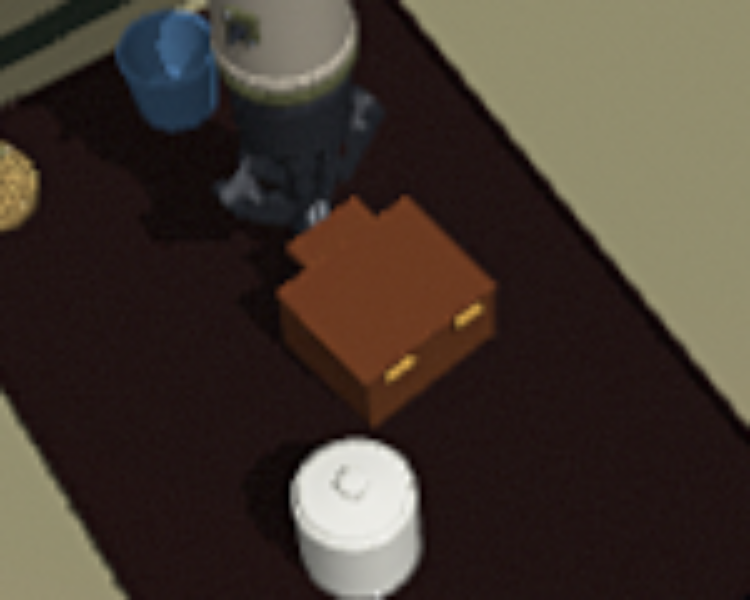

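View pics/w7.png

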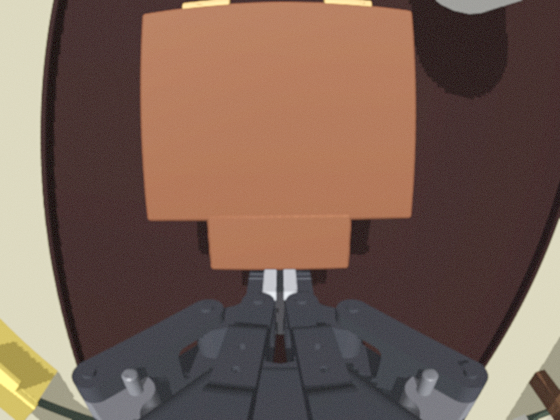

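step_arm([
  [[0,0.09,0.4],0,0],
  [[-0.01,0.17,0.8],0,0],
  [[-0.02,0.27,1.3],0,0],
  [[-0.03,0.4,1.8],0,0],
  [[-0.05,0.55,2.3],0,0],
  [[-0.07,0.73,2.8],0,0],
])

```text
time_s: 11.38
tool_pos: [0.524, -0.0927, 0.0865]
tcp_rot: [0.672, 0.741, -0.001, 0.002]
ft_force: [-1.6, -5.2, 1.7]
width: -0.0
```

```bash
cat >> fit.py <<'E'
def lid():
    im,d=get_image('scene');P=cloud('scene',d);hsv=cv2.cvtColor(im,cv2.COLOR_RGB2HSV)
    c=np.array([.518,-.022]);ex=np.array([-.106,.994]);ey=np.array([-.994,-.106])
    q=P[...,:2]-c;u=q@ex;v=q@ey
    m=(d>0)&(hsv[...,1]>120)&(hsv[...,0]<20)&(abs(v)<.06)&(u>-.1)&(u<.15)&(P[...,2]>.05)&(P[...,2]<.2)
    s=env.sense();print('n',m.sum(),s['tool_pos'].round(4),s['ft_force'].round(1),s['time_s'])
    for a in np.arange(-.08,.13,.015):
        k=m&(u>=a)&(u<a+.015)
        if k.sum()>5: print(round(a+.0075,3),np.percentile(P[k][:,2],[10,50,90]).round(3),k.sum())
    return im
E
python3 -c "
from fit import *
im=lid();save('s8',cv2.resize(im[150:270,180:330],None,fx=5,fy=5))
"
```

```text
n 1138 [ 0.5242 -0.0924  0.0871] [-1.2 -4.2  1.9] 11.425
-0.058 [0.104 0.108 0.11 ] 46
-0.042 [0.094 0.102 0.107] 122
-0.028 [0.091 0.097 0.101] 167
-0.013 [0.086 0.091 0.095] 181
0.002 [0.081 0.085 0.09 ] 171
0.017 [0.075 0.079 0.084] 172
0.032 [0.069 0.074 0.078] 172
0.047 [0.055 0.067 0.073] 107
```

View pics/s8.png

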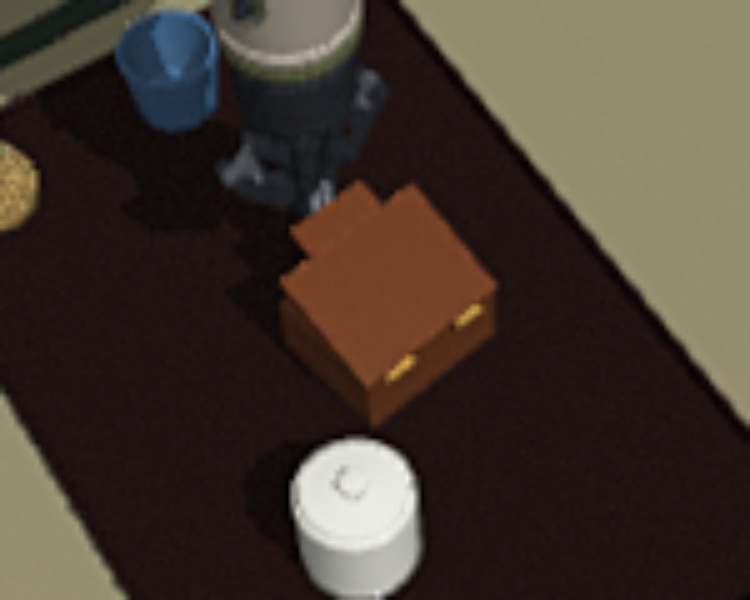

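step_arm([
  [[-0.02,0.18,0.4],0,0],
  [[-0.04,0.38,0.85],0,0],
  [[-0.07,0.69,1.4],0,0],
  [[-0.1,0.94,1.85],0,0],
  [[-0.14,1.29,2.35],0,0],
  [[-0.18,1.66,2.85],0,0],
  [[-0.22,2.08,3.35],0,0],
  [[-0.27,2.56,3.85],0,0],
])

```text
time_s: 12.42
tool_pos: [0.5216, -0.0659, 0.1259]
tcp_rot: [0.672, 0.741, -0.0, 0.001]
ft_force: [-0.3, -2.0, 1.9]
width: -0.0
```

```bash
python3 -c "
from fit import *
im=lid();save('s9',cv2.resize(im[150:270,180:330],None,fx=5,fy=5))
"
```

```text
n 1124 [ 0.522  -0.0651  0.1264] [ 0.2 -1.   1.1] 12.475
-0.042 [0.055 0.061 0.065] 20
-0.028 [0.061 0.142 0.148] 88
-0.013 [0.122 0.129 0.137] 203
0.002 [0.106 0.114 0.123] 232
0.017 [0.09  0.099 0.107] 227
0.032 [0.075 0.083 0.091] 219
0.047 [0.057 0.07  0.076] 135
```

View pics/s9.png

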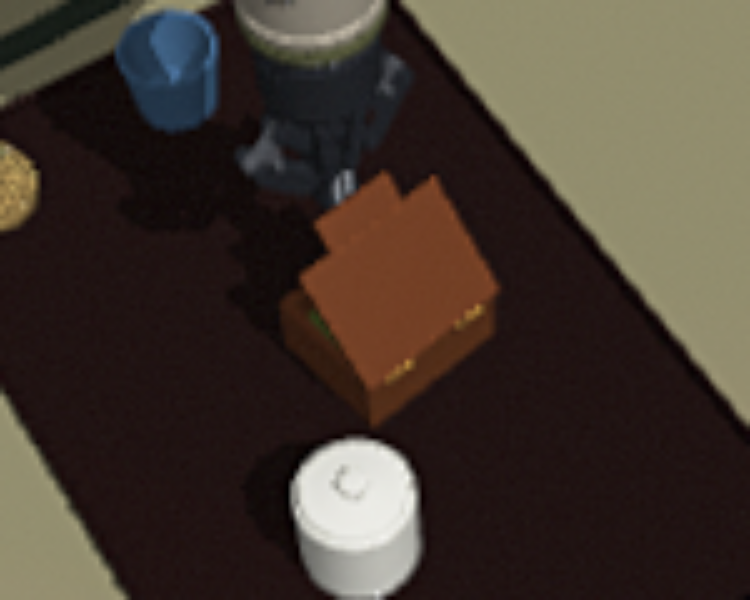

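step_arm([
  [[-0.05,0.45,0.5],0,0],
  [[-0.13,1.23,1.09],0,0],
  [[-0.22,2.05,1.62],0,0],
  [[-0.31,2.92,2.07],0,0],
  [[-0.4,3.82,2.44],0,0],
  [[-0.5,4.75,2.74],0,0],
])

```text
time_s: 13.22
tool_pos: [0.5169, -0.0168, 0.154]
tcp_rot: [0.671, 0.741, 0.0, 0.002]
ft_force: [-0.3, 0.2, 0.2]
width: 0.0002
```

```bash
python3 -c "
from fit import *
im=lid();save('s10',cv2.resize(im[150:270,180:330],None,fx=5,fy=5))
"
```

```text
n 914 [ 0.5171 -0.0154  0.1542] [ 1.1  1.1 -0.1] 13.275
-0.042 [0.053 0.059 0.063] 71
-0.028 [0.054 0.061 0.064] 14
-0.013 [0.056 0.06  0.062] 12
0.002 [0.054 0.061 0.064] 11
0.017 [0.065 0.164 0.172] 101
0.032 [0.105 0.13  0.152] 440
0.047 [0.068 0.083 0.1  ] 265
```

View pics/s10.png

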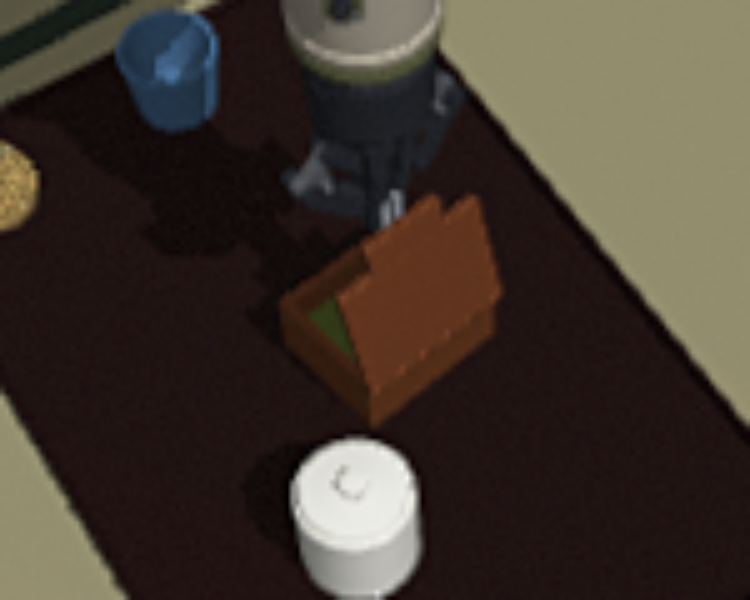

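step_arm([
  [[-0.06,0.6,0.1],0,0],
  [[-0.12,1.2,0.2],0,0],
  [[-0.19,1.8,0.3],0,0],
  [[-0.25,2.4,0.3],0,0],
  [[-0.31,3.0,0.3],0,0],
  [[-0.38,3.6,0.3],0,0],
  [[-0.38,3.6,0.3],0,0],
  [[-0.38,3.6,0.3],0,0],
])

```text
time_s: 14.28
tool_pos: [0.5133, 0.0204, 0.1572]
tcp_rot: [0.671, 0.742, 0.001, 0.001]
ft_force: [-0.2, 0.0, 0.6]
width: 0.0004
```

```bash
python3 -c "
from fit import *
im=lid();save('s11',cv2.resize(im[150:270,180:330],None,fx=5,fy=5))
"
```

```text
n 325 [0.5133 0.0204 0.1572] [0.2 0.6 0.4] 14.325
-0.042 [0.053 0.06  0.065] 70
-0.028 [0.053 0.061 0.063] 14
-0.013 [0.054 0.058 0.063] 12
0.002 [0.053 0.059 0.063] 19
0.017 [0.054 0.061 0.065] 27
0.032 [0.057 0.06  0.062] 40
0.047 [0.058 0.067 0.078] 10
0.062 [0.078 0.092 0.108] 21
0.077 [0.118 0.14  0.144] 45
0.092 [0.143 0.161 0.165] 67
```

View pics/s11.png

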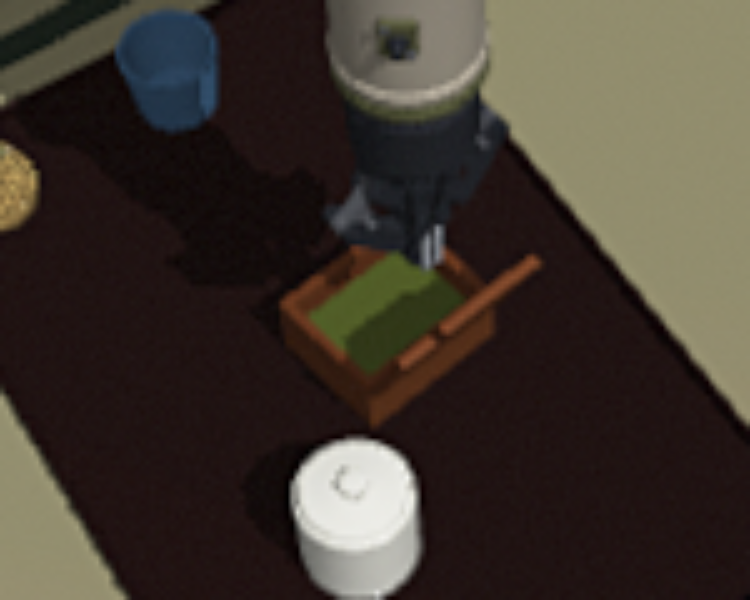

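The lid has fallen open. Retreating back and up, then checking.

step_arm([
  [[0,-2,2],0,0],
  [[0,-4,6],0,0],
  [[0,-8,10],0,0],
  [[0,-14,10],0,0],
  [[0,-20,10],0,0],
  [[0,-24,10],0,0],
  [[0,-24,10],0,0],
  [[0,-24,10],0,0],
])

```text
time_s: 15.32
tool_pos: [0.5133, -0.2194, 0.257]
tcp_rot: [0.671, 0.741, 0.001, 0.001]
ft_force: [0.1, 0.1, -0.2]
width: 0.0003
```

```bash
python3 -c "
from fit import *
im=lid();save('s12',cv2.resize(im[130:310,160:400],None,fx=3.3,fy=3.3))
run('12')
for q in['bowl','whisk','scoop','cup','lid_rest','dish']:
  for n in['scene','top']:
    im,d=get_image(n);P=cloud(n,d)
    for o in outline_of(n,q)[:1]:
        m=o['mask']&(d>0);print(n,q,o['rect'],np.median(P[m],0).round(3))
"
```

```text
n 648 [ 0.5136 -0.2186  0.257 ] [ 0.4  1.4 -0.5] 15.375
-0.042 [0.053 0.06  0.064] 109
-0.028 [0.056 0.061 0.063] 27
-0.013 [0.053 0.061 0.066] 22
0.002 [0.054 0.059 0.062] 23
0.017 [0.054 0.061 0.064] 29
0.032 [0.057 0.06  0.063] 60
0.047 [0.061 0.067 0.075] 65
0.062 [0.079 0.087 0.094] 63
0.077 [0.097 0.105 0.113] 69
0.092 [0.116 0.125 0.13 ] 76
0.107 [0.126 0.139 0.147] 80
0.122 [0.142 0.146 0.149] 25
top jar [0.6234 0.094 ] 0.0382 580 zmax 0.695
top lid n 318 z 0.0643
top caddy [ 0.5201 -0.0129  1.7188] 98.5 3.242800580701332
scene jar [0.6219 0.0945] 0.0391 434 zmax 0.688
scene lid n 199 z 0.063
scene caddy [ 0.5171 -0.0175  1.7042] 97.6 2.212694272151742
scene bowl [239.3, 286.2, 42.7, 36.8] [0.694 0.236 0.045]
top bowl [177.1, 112.4, 37.6, 40.3] [0.711 0.257 0.043]
scene whisk [236.6, 238.7, 24.0, 30.9] [0.63  0.108 0.086]
top whisk [375.9, 132.3, 20.9, 15.9] [ 0.668 -0.277  0.055]
scene scoop [295.4, 286.5, 10.6, 1.7] [0.559 0.262 0.014]
top scoop [189.6, 182.5, 5.0, 53.5] [0.476 0.275 0.013]
scene cup [201.6, 151.1, 22.0, 24.7] [ 0.524 -0.294  0.044]
top lid_rest [453.8, 231.5, 19.5, 16.7] [ 0.387 -0.504  0.035]
scene dish [354.5, 334.5, 46.1, 46.0] [0.511 0.555 0.012]
top dish [169.2, 110.9, 238.4, 144.1] [0.576 0.021 0.008]
```

View pics/s12.png

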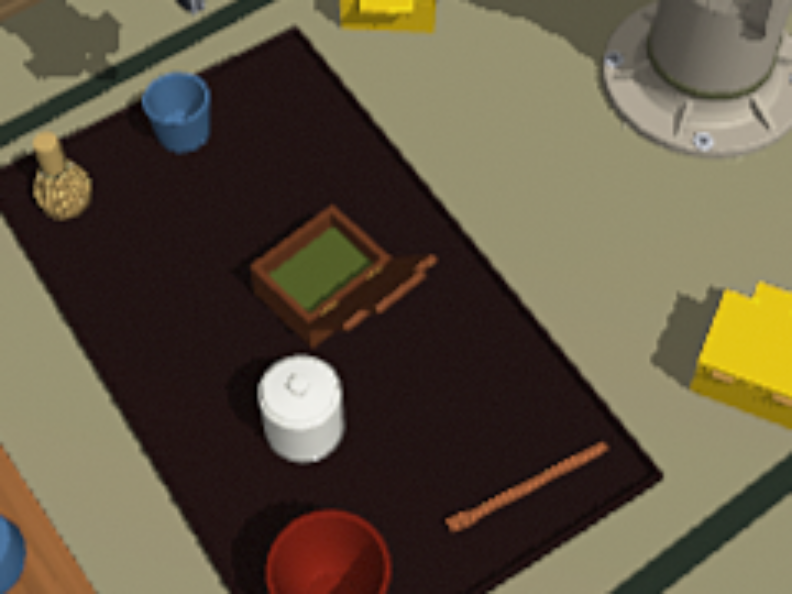

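View pics/top12.png

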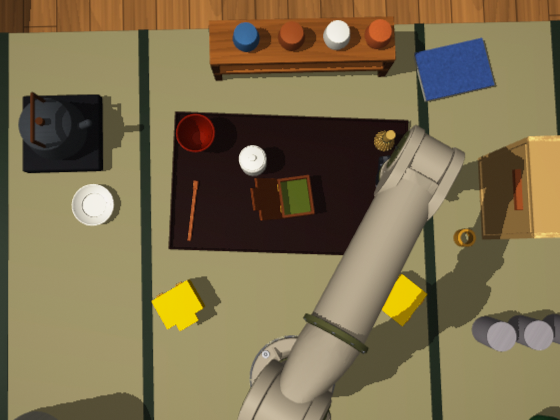

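```bash
python3 -c "
from bench import *
print(close_job(), env.sense()['time_s'])"
```

```text
the job is handed in; nothing more can be done
the job is handed in; nothing more can be done
```

The job is done and handed in at about 16 s of the 54 s. The jar is out from behind the caddy, and the lid stands fully open by itself.

- **Jar:** I pushed it low with two fingertips, with the lid shut, about 13 cm along the tray away from the robot. It now stands at about (0.623, 0.094), roughly 2 cm clear of the caddy's side.
- **Lid:** The tool can only point down, so I could not get a fingertip under the lip. Instead I pressed the fingertips lightly against the lip's front edge and raised it by friction along its arc, with forces read up to about 5 N. Then I pushed it past upright. It dropped back, and its measured slope is about 129° (2.25 rad), which is its stop.
- **Other things:** In the last pictures the caddy's corner was at the same pixels as before the lid was raised. Bowl, cup and lid rest measured as at the start, and so did the dish and whisk in one camera each. The arm hung clear with no contact force above noise.
- **Checks that disagreed:**
  - My caddy-pose fit is not valid with the lid open: it read 4 to 9 mm and 1 to 2.5° off, with a large residual.
  - The network labelled the jar as the whisk and the tray as the dish, once each.
  - The top view gave no cup detection.
  - I checked the scoop by eye in the pictures only, because the network's outline of it was partial.

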